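# Gauge the spare boards and plug in the right one

## Robot

A 6-joint arm with a two-finger parallel gripper is mounted at the origin on the work surface. World frame = base frame: x ahead of the robot, y to its left, z up, the work surface at z = 0. Lengths are in m, angles in degrees, forces in N, time in s.
With the tool pointing down it reaches from about 0.3 to 0.75 m from the base axis. Payload 8.5 kg.
Tool frame: the origin (TCP) lies on the centre line of the jaws, within the pads' length; the fingertips stand 19 mm ahead of it and the grasp point (between the pads) is the TCP (env.tcp_to_tips is the z of the fingertips in the tool frame, in m); z points along the fingers, y is the line along which they close (so a half turn about z gives the same grasp; the last joint's range is limited). The gripper opens to 85 mm and grips with 20 to 120 N. Pads are 22 mm wide; open, the fingers measure 114 mm over their backs; the gripper's body (76 mm by 85 mm) begins 54 mm behind the grasp point. The pads swing forward as they close: fully open they stand 13 mm farther back than shut.
Start: joints at [-83.612, 21.807, 74.336, -0, 83.858, -12.336], TCP at [0.177, -0.521, 0.25] pointing down, gripper open.
Joint ranges: [-178.18, 178.18], [-50.72, 133.34], [12.68, 142.11], [-81.47, 261.47], [9.98, 163.14], [-165.26, 165.26]. Speed limits (degrees/s): [136.94, 136.94, 180, 180, 180, 180].

## Interface

Orientations are given as a 3x3 rotation matrix whose columns are the frame's x, y, z axes.
In Python, from rig import env gives the robot as it stands.
- The arm moves only by the tool servo_tool, never from a script. Its argument "steps" is a list of rows, each an object of numbers: "tx", "ty", "tz": the shift along the world's x, y, z in cm; "yaw": the turn about the world's z in degrees; "claw": the finger opening in cm, from 0 to 8.54. In form: [{"tx": .., "ty": .., "tz": .., "yaw": .., "claw": ..}, ...]. A call has 1 to 20 rows; each row shifts and turns the commanded pose from where the row before left it; what a row does not reach is not made up. A row lasts 1/10 s, in which the tool goes at most 50 mm and 8.59 degrees, less where a joint would pass 70% of its speed; a pose out of reach is approached as far as the arm can. A call with a gripper value outside its range is refused whole. The fingers move at their own pace and stop on an object; "newtons" is the grip in N (left out, the last holds). Time passes only in rows, so rows that do not move let the fingers close. It gives the time, the measured TCP pose, the force, the opening and the grip force at its end, in the units of the state.
- env.observe(): the state, without advancing time (a new reading comes with each control period).
- env.get_image(name): name is "side" or "top" or "wrist"; returns (picture, depth): 420x560x3 uint8, red, green, blue; 420x560 float32, m along the optical axis (not along the pixel's ray), 0 where there is no reading.
- env.camera_model(name): a dict with "fovy" (degrees; the focal length in pixels is half the picture's height over the tangent of half this angle, whatever the lens; pixels are square), "cx", "cy" (the principal point, pixels), "T" (4x4, takes a point from camera to world coordinates). Camera axes: x right, y down, z forward; pixel columns grow to the right and rows downward; lengths in m; the calibration is good to about 2 mm. The wrist camera is an equidistant fisheye: a pixel r from the principal point sees the ray r / f radians off the axis. A picture is of the moment at which its call begins: read the wrist's pose just before it. camera_model takes no time and is no camera call; for the wrist camera it gives the pose at the moment of the call.
- env.close_job(): hands the job in; it is judged then, once.
The state is a dict: "time_s": time; "q": joint angles; "qvel": joint speeds; "joint_efforts": joint torques, N m; "position": TCP position; "tool_rot": TCP orientation; "ft_force": force on the tool from outside, world axes, zero at the start; "wrist_torque": the same for the moment, N m; "grip_width": finger opening in m; "gripper_force": force on a finger pad.
Only numpy, scipy, OpenCV 4.12 (cv2) and the standard library are available. Lean on these libraries where they do the work, as an engineer would, in place of code of your own. Each camera call takes 0.05 s, during which the arm holds its last target. There are 200 camera calls.

## Task

Three look-alike boards stand in the blue stand, 9, 12 and 15 mm thick; find the 12 mm one by pinching each and reading the finger opening. Slide that board upright down into the card guide with the yellow mouth and press it fully home on the contact strip that you feel at the bottom, keeping up a push of about 18 N for a moment (never over 32 N), then let go and leave it seated there. The other two boards must end standing in their troughs where they were; never put a wrong one in the guide, and do not knock over or push about the other things on the bench.

Things in the scene. Friction and masses are not known exactly. Their poses are not given: they have to be found in the camera images.
- board_p: one of three look-alike flat silver boards (green panel, brass stripe, orange mark), on edge in the stand: 70 mm long (x), 85 mm high (z), 0.22 to 0.43 kg. Thickness (y) 9, 12 or 15 mm; which is which is not told and places change: pinch across it near the top, the finger opening reads up to 0.9 mm too small. Origin: centre of underside, z up. Either face may face either way in the guide
- board_q: one of three look-alike flat silver boards (green panel, brass stripe, orange mark), on edge in the stand: 70 mm long (x), 85 mm high (z), 0.22 to 0.43 kg. Thickness (y) 9, 12 or 15 mm; which is which is not told and places change: pinch across it near the top, the finger opening reads up to 0.9 mm too small. Origin: centre of underside, z up. Either face may face either way in the guide
- board_r: one of three look-alike flat silver boards (green panel, brass stripe, orange mark), on edge in the stand: 70 mm long (x), 85 mm high (z), 0.22 to 0.43 kg. Thickness (y) 9, 12 or 15 mm; which is which is not told and places change: pinch across it near the top, the finger opening reads up to 0.9 mm too small. Origin: centre of underside, z up. Either face may face either way in the guide
- stand: fixed grey base 110 x 205 mm with three blue troughs at its y = -70, 0, +70 mm, each 78 mm (along x) by 17 mm inside; trough floor 9 mm, rim 36 mm above the bench. A board stands in each, long side along the stand's x, 58 mm of it above the rim. Origin: centre of the underside, on the bench; z up
- guide: fixed open steel electronics tray 200 x 150 mm, rim 16 mm high, low components, with a black card guide at its middle: an upright slot 72 mm long (its x) by 13.5 mm wide (its y), walls up to 55 mm above the bench. Origin: centre of the tray's underside, below the slot's centre, on the bench; z up
- mouth (a point): centre of the slot's yellow mouth, 63 mm above the bench; the mouth flares out 5 mm on every side between 55 and 63 mm
- keeper (a joint): how far (m) the keeper is pushed back, 0 free to 0.005: round nose of a steel spring keeper, 44 mm above the bench, standing 2.2 mm into the slot from the guide's +y wall. It yields and presses lightly (under 1 N) on a 12 mm board, so the board drags with under 4 N as it slides; a 9 mm board does not reach it
- contacts: fixed holder of the white contact strip; origin: lowest place where the strip's top can be, 14 mm above the bench. The strip is a firm stop but its height differs from unit to unit: its top is anywhere from 14 to 30 mm above the bench, hidden in the slot (this point does not follow it). Home must be felt: the push climbs steeply there. A seated board's top is 99 to 115 mm above the bench
- jar: bystander: amber jar with red lid, 42 mm across, 60 mm high, loose; origin at the centre of its underside
- bottle: bystander: white plastic bottle, 64 mm across, 150 mm high, loose; origin at the centre of its underside
- case: bystander: closed grey and black plastic case 90 x 130 x 42 mm, loose; origin at the centre of its underside
- screwdriver: bystander: screwdriver lying on the bench, loose; origin at the underside of the tool
Not all that is in view belongs to the job. Of the things that look like the guide, the larger one is meant. Leave any red look-alike of the board_p alone.

How it is judged (in metres and radians):
On the way, in this order (a step that is already met when the one before it is completed fails the run):
1. a board is drawn up out of its trough (height (world z) of any of board_p, board_q, board_r above 0.045 m), for 0.1 s.
2. a board is down in the guide, upright, fills it so that the keeper is pushed back (only the 12 mm board does), and is pressed on the contact strip with more than 10 N for a moment (value of joint keeper above 0.0004 m and ((x of board_p in the frame of guide between -0.004 and 0.004 m and y of board_p in the frame of guide between -0.004 and 0.004 m and z of board_p in the frame of guide below 0.033 m and angle between board_p's own z axis and vertical below 0.07 rad and angle between the x axis of board_p and the x axis of guide, either way round below 0.1 rad and contact force between board_p and contacts above 10 N) or (x of board_q in the frame of guide between -0.004 and 0.004 m and y of board_q in the frame of guide between -0.004 and 0.004 m and z of board_q in the frame of guide below 0.033 m and angle between board_q's own z axis and vertical below 0.07 rad and angle between the x axis of board_q and the x axis of guide, either way round below 0.1 rad and contact force between board_q and contacts above 10 N) or (x of board_r in the frame of guide between -0.004 and 0.004 m and y of board_r in the frame of guide between -0.004 and 0.004 m and z of board_r in the frame of guide below 0.033 m and angle between board_r's own z axis and vertical below 0.07 rad and angle between the x axis of board_r and the x axis of guide, either way round below 0.1 rad and contact force between board_r and contacts above 10 N))), for 0.3 s.
At the end, for the whole second after the job is handed in: the 12 mm board stands at rest in the slot, within 4 mm of its middle, upright within 4 degrees, resting on the contact strip, keeper pushed back over 0.4 mm (the thinner board does not reach it, the thicker does not go in); the other two stand in their troughs, moved under 30 mm (value of joint keeper above 0.0004 m and ((x of board_p in the frame of guide between -0.004 and 0.004 m and y of board_p in the frame of guide between -0.004 and 0.004 m and z of board_p in the frame of guide below 0.033 m and angle between board_p's own z axis and vertical below 0.07 rad and angle between the x axis of board_p and the x axis of guide, either way round below 0.1 rad and linear speed of board_p below 0.01 m/s and contact force between board_p and contacts above 0.1 N and distance of each of board_q, board_r from where it was at the start of the episode below 0.03 m and angle between each of board_q, board_r's own z axis and vertical below 0.35 rad and linear speed of each of board_q, board_r below 0.02 m/s) or (x of board_q in the frame of guide between -0.004 and 0.004 m and y of board_q in the frame of guide between -0.004 and 0.004 m and z of board_q in the frame of guide below 0.033 m and angle between board_q's own z axis and vertical below 0.07 rad and angle between the x axis of board_q and the x axis of guide, either way round below 0.1 rad and linear speed of board_q below 0.01 m/s and contact force between board_q and contacts above 0.1 N and distance of each of board_p, board_r from where it was at the start of the episode below 0.03 m and angle between each of board_p, board_r's own z axis and vertical below 0.35 rad and linear speed of each of board_p, board_r below 0.02 m/s) or (x of board_r in the frame of guide between -0.004 and 0.004 m and y of board_r in the frame of guide between -0.004 and 0.004 m and z of board_r in the frame of guide below 0.033 m and angle between board_r's own z axis and vertical below 0.07 rad and angle between the x axis of board_r and the x axis of guide, either way round below 0.1 rad and linear speed of board_r below 0.01 m/s and contact force between board_r and contacts above 0.1 N and distance of each of board_p, board_q from where it was at the start of the episode below 0.03 m and angle between each of board_p, board_q's own z axis and vertical below 0.35 rad and linear speed of each of board_p, board_q below 0.02 m/s))); the robot touches nothing.
It fails at once if two of the boards have been taken out of the stand (distance of each of board_q, board_r from where it was at the start of the episode above 0.05 m or distance of each of board_p, board_r from where it was at the start of the episode above 0.05 m or distance of each of board_p, board_q from where it was at the start of the episode above 0.05 m).
It fails at once if a board is dropped loose into the guide (too thin: deep in the slot, the keeper not pushed back) (value of joint keeper below 0.0002 m and ((x of board_p in the frame of guide between -0.004 and 0.004 m and y of board_p in the frame of guide between -0.004 and 0.004 m and z of board_p in the frame of guide below 0.033 m and angle between board_p's own z axis and vertical below 0.07 rad and angle between the x axis of board_p and the x axis of guide, either way round below 0.1 rad) or (x of board_q in the frame of guide between -0.004 and 0.004 m and y of board_q in the frame of guide between -0.004 and 0.004 m and z of board_q in the frame of guide below 0.033 m and angle between board_q's own z axis and vertical below 0.07 rad and angle between the x axis of board_q and the x axis of guide, either way round below 0.1 rad) or (x of board_r in the frame of guide between -0.004 and 0.004 m and y of board_r in the frame of guide between -0.004 and 0.004 m and z of board_r in the frame of guide below 0.033 m and angle between board_r's own z axis and vertical below 0.07 rad and angle between the x axis of board_r and the x axis of guide, either way round below 0.1 rad))).
It fails at once if a board is pressed on the contact strip with over 32 N (contact force between any of board_p, board_q, board_r and contacts above 32 N).
It fails at once if a board is jammed in the guide (its contact forces there reach 80 N) (contact force between any of board_p, board_q, board_r and guide above 80 N).
It fails at once if a bystander (jar, bottle, case, screwdriver) is pushed about (distance of any of jar, bottle, case, screwdriver from where it was at the start of the episode above 0.03 m).
It also fails if it takes over 64 s, if anything falls off the work surface, if the arm or the gripper's body presses on something with over 40 N, if the wrist force passes 120 N, or if a joint passes its speed limit or range.

## Working session

There is one attempt and no reset: what is moved stays moved. The work goes in short steps, Python scripts to look and compute and a tool call to move; the robot and the scene stay as the last step left them, time stands still between calls to the robot, and variables do not carry over. Pictures are saved under pics/ and viewed, at most 10 in all, crops included, and the job is handed in when it is done.

Besides the shell and the picture viewer there is one more tool, called after "Request:" in YAML: its name, and indented under it one key for each argument. servo_tool: Moves the arm, as the interface text tells. Its arguments: {"type":"object","properties":{"steps":{"type":"array"},"newtons":{"type":"number"}},"required":["steps"]}

```bash
mkdir -p pics; cat > h.py <<'E'
import numpy as np, cv2
from rig import env
def snap(n,f):
    m=env.camera_model(n); p,d=env.get_image(n)
    cv2.imwrite(f'pics/{f}.png',p[:,:,::-1]); np.savez(f'pics/{f}.npz',p=p,d=d,**{k:np.array(v) for k,v in m.items()})
def load(f): return np.load(f'pics/{f}.npz')
def pt(z,u,v,dep=None):
    f=210/np.tan(np.radians(float(z['fovy']))/2)
    d=z['d'][int(v),int(u)] if dep is None else dep
    return (z['T']@np.array([(u-z['cx'])/f*d,(v-z['cy'])/f*d,d,1]))[:3]
E
python3 - <<'E'
from h import *
snap('top','top0'); snap('side','side0')
a=cv2.imread('pics/top0.png');b=cv2.imread('pics/side0.png')
print(load('top0')['T'],load('top0')['fovy'])
E
```

```text
[[ 0.01569652 -0.99100464  0.13290384  0.37520353]
 [-0.99979006 -0.01380506  0.01514139 -0.02079916]
 [-0.01317044 -0.1331136  -0.99101327  1.18315312]
 [ 0.          0.          0.          1.        ]] 46.1366186005142
```

View pics/top0.png

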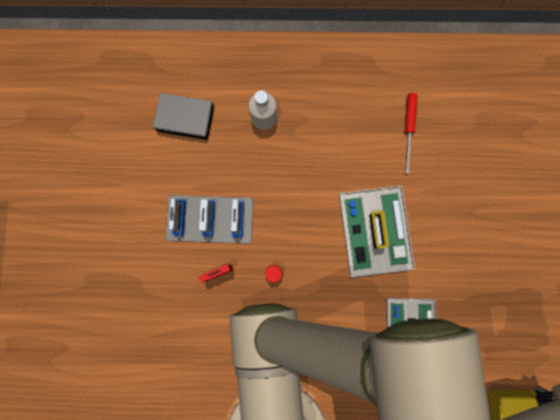

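View pics/side0.png

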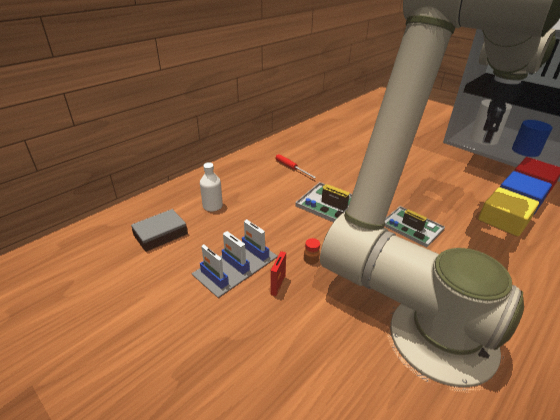

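The top view shows the stand at (210,219), with silver boards at (174,216), (206,216) and (237,217). The large tray with the yellow mouth is at (378,231).

Look-alikes:
- The small tray at (411,315) could be taken for the guide. I choose the larger one at (378,231).
- The red board at (215,273) is to be left alone.

Next I take one close crop of both.

```bash
python3 - <<'E'
from h import *
z=load('top0');p=z['p'][:,:,::-1]
a=cv2.resize(p[185:255,155:265],None,fx=5,fy=5,interpolation=cv2.INTER_CUBIC)
b=cv2.resize(p[180:280,335:415],None,fx=3.5,fy=3.5,interpolation=cv2.INTER_CUBIC)[:350]
c=np.zeros((700,560,3),np.uint8)
o=np.zeros((350,800,3),np.uint8);o[:,:550]=a[:, :550];b=b[:,:250];o[:,550:550+b.shape[1]]=b
cv2.imwrite('pics/crop1.png',o)
# top faces: cluster by height in regions
d=z['d'];v,u=np.mgrid[0:420,0:560]
f=210/np.tan(np.radians(float(z['fovy']))/2)
P=np.stack([(u-z['cx'])/f*d,(v-z['cy'])/f*d,d,np.ones_like(d)],-1)@z['T'].T
X=P[...,:3]
def rep(n,u0,u1,v0,v1,lo,hi):
    q=X[v0:v1,u0:u1].reshape(-1,3);q=q[(q[:,2]>lo)&(q[:,2]<hi)]
    r=cv2.minAreaRect((q[:,:2]*1000).astype(np.float32))
    print(n,len(q),q.mean(0).round(4),np.round(r[0],1),np.round(r[1],1),round(r[2],1))
for n,a,b in (('A',162,190),('B',192,220),('C',223,250)): rep(n,a,b,190,245,.082,.105)
rep('stand',155,262,185,255,.003,.04)
rep('mouth',350,405,195,265,.052,.075)
rep('tray',330,420,175,285,.008,.09)
rep('jar',260,290,260,290,.05,.07);rep('red',195,240,255,290,.03,.12)
print(env.observe()['tool_rot'])
E
```

```text
A 156 [0.4919 0.241  0.0928] [492.3 241.9] [10.1 69. ] 88.6
B 239 [0.4909 0.1712 0.0935] [491.6 172. ] [15.8 69.9] 89.9
C 189 [0.4904 0.1016 0.0936] [490.7 102. ] [12.4 69.5] 88.4
stand 3292 [0.4873 0.1686 0.01  ] [490.  175.4] [167.1 258.1] 0.9
mouth 265 [ 0.468  -0.2279  0.0601] [ 467.4 -227.2] [85.3 27.4] 7.4
tray 3047 [ 0.4657 -0.2269  0.0187] [ 467.6 -226.6] [200.3 151. ] 7.9
jar 224 [0.363  0.0142 0.0601] [362.4  13.9] [35.8 36.3] 0.7
red 267 [0.3627 0.1423 0.0798] [362.8 144.4] [15.3 69.9] 23.5
[[ 9.47051028e-01  3.21083056e-01 -1.45655162e-04]
 [ 3.21082968e-01 -9.47050181e-01  1.29718088e-03]
 [ 2.78560054e-04 -1.27526388e-03 -9.99999148e-01]]
```

View pics/crop1.png

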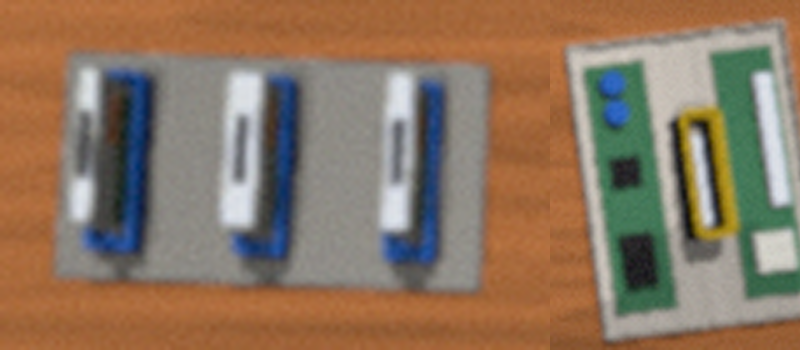

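The 12 mm candidate by sight is C, at (237,217). The measured top widths are about 10, 15.8 and 12.4 mm, at heights near 93 mm against 94 expected. The tray measures 200×151 mm against the given 200×150, so the larger one is right. I move above A first and pinch on the way back.

Request:
servo_tool:
  steps:
    - {"tx": 1.75, "ty": 4.24, "tz": -0.4, "yaw": -1.12, "claw": 4}
    - {"tx": 1.75, "ty": 4.24, "tz": -0.4, "yaw": -1.12}
    - {"tx": 1.75, "ty": 4.24, "tz": -0.4, "yaw": -1.12}
    - {"tx": 1.75, "ty": 4.24, "tz": -0.4, "yaw": -1.12}
    - {"tx": 1.75, "ty": 4.24, "tz": -0.4, "yaw": -1.12}
    - {"tx": 1.75, "ty": 4.24, "tz": -0.4, "yaw": -1.12}
    - {"tx": 1.75, "ty": 4.24, "tz": -0.4, "yaw": -1.12}
    - {"tx": 1.75, "ty": 4.24, "tz": -0.4, "yaw": -1.12}
    - {"tx": 1.75, "ty": 4.24, "tz": -0.4, "yaw": -1.12}
    - {"tx": 1.75, "ty": 4.24, "tz": -0.4, "yaw": -1.12}
    - {"tx": 1.75, "ty": 4.24, "tz": -0.4, "yaw": -1.12}
    - {"tx": 1.75, "ty": 4.24, "tz": -0.4, "yaw": -1.12}
    - {"tx": 1.75, "ty": 4.24, "tz": -0.4, "yaw": -1.12}
    - {"tx": 1.75, "ty": 4.24, "tz": -0.4, "yaw": -1.12}
    - {"tx": 1.75, "ty": 4.24, "yaw": -1.12}
    - {"tx": 1.75, "ty": 4.24, "yaw": -1.12}
    - {"tx": 1.75, "ty": 4.24, "yaw": -1.12}
    - {"tx": 1.75, "ty": 4.24, "yaw": -1.12}
    - {}
    - {}
  newtons: 30

```text
invalid input at $.steps[1]: expected keys tx, ty, tz, yaw, claw
```

```bash
python3 - <<'E'
from h import *
o=env.observe();print(o['time_s'],np.round(o['position'],4),np.degrees(np.arctan2(o['tool_rot'][1][0],o['tool_rot'][0][0])),o['grip_width'],o['ft_force'],o['q'])
snap('wrist','w1');z=load('w1')
d=z['d'];v,u=np.mgrid[0:420,0:560].astype(float)
f=210/np.tan(np.radians(float(z['fovy']))/2)
a=u-z['cx'];b=v-z['cy'];r=np.hypot(a,b)+1e-9;th=np.minimum(r/f,1.45);t=np.tan(th)*d/r
X=(np.stack([a*t,b*t,d,np.ones_like(d)],-1)@z['T'].T)[...,:3]
for n,y in (('A',.2415),('B',.1716),('C',.1018)):
    m=(abs(X[...,1]-y)<.014)&(abs(X[...,0]-.491)<.05)&(X[...,2]>.086)&(X[...,2]<.102)&(d>0)
    q=X[m]
    if len(q)<9: print(n,len(q));continue
    R=cv2.minAreaRect((q[:,:2]*1000).astype(np.float32));print(n,len(q),q.mean(0).round(4),R)
E
```

```text
0.1 [ 0.1765 -0.5206  0.2498] 18.728431594618517 0.08564686228005619 [-0.96163244  0.48685604 -0.23707127] [-8.36107654e+01  2.18375934e+01  7.43793742e+01 -2.28961819e-05
  8.38578224e+01 -1.23392047e+01]
A 0
B 0
C 0
```

View pics/w1.png

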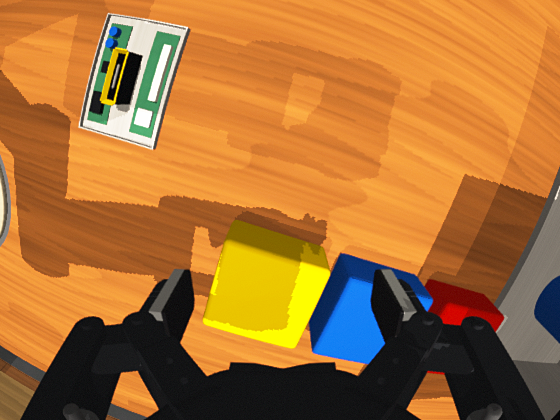

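The move was refused because every row needs all five keys. The picture is from the start pose: toy boxes at the bottom, and a tray at (130,80). I send the move again with full rows.

Request:
servo_tool:
  steps:
    - {"tx": 1.75, "ty": 4.24, "tz": -0.4, "yaw": -1.12, "claw": 4}
    - {"tx": 1.75, "ty": 4.24, "tz": -0.4, "yaw": -1.12, "claw": 4}
    - {"tx": 1.75, "ty": 4.24, "tz": -0.4, "yaw": -1.12, "claw": 4}
    - {"tx": 1.75, "ty": 4.24, "tz": -0.4, "yaw": -1.12, "claw": 4}
    - {"tx": 1.75, "ty": 4.24, "tz": -0.4, "yaw": -1.12, "claw": 4}
    - {"tx": 1.75, "ty": 4.24, "tz": -0.4, "yaw": -1.12, "claw": 4}
    - {"tx": 1.75, "ty": 4.24, "tz": -0.4, "yaw": -1.12, "claw": 4}
    - {"tx": 1.75, "ty": 4.24, "tz": -0.4, "yaw": -1.12, "claw": 4}
    - {"tx": 1.75, "ty": 4.24, "tz": -0.4, "yaw": -1.12, "claw": 4}
    - {"tx": 1.75, "ty": 4.24, "tz": -0.4, "yaw": -1.12, "claw": 4}
    - {"tx": 1.75, "ty": 4.24, "tz": -0.4, "yaw": -1.12, "claw": 4}
    - {"tx": 1.75, "ty": 4.24, "tz": -0.4, "yaw": -1.12, "claw": 4}
    - {"tx": 1.75, "ty": 4.24, "tz": 0, "yaw": -1.12, "claw": 4}
    - {"tx": 1.75, "ty": 4.24, "tz": 0, "yaw": -1.12, "claw": 4}
    - {"tx": 1.75, "ty": 4.24, "tz": 0, "yaw": -1.12, "claw": 4}
    - {"tx": 1.75, "ty": 4.24, "tz": 0, "yaw": -1.12, "claw": 4}
    - {"tx": 1.75, "ty": 4.24, "tz": 0, "yaw": -1.12, "claw": 4}
    - {"tx": 1.75, "ty": 4.24, "tz": 0, "yaw": -1.12, "claw": 4}
    - {"tx": 0, "ty": 0, "tz": 0, "yaw": 0, "claw": 4}
    - {"tx": 0, "ty": 0, "tz": 0, "yaw": 0, "claw": 4}
  newtons: 30

```text
time_s: 2.15
position: [0.4913, 0.2428, 0.2017]
tool_rot: [[1.0, -0.023, -0.001], [-0.023, -1.0, -0.001], [-0.001, 0.001, -1.0]]
ft_force: [-0.1, 0.4, 0.4]
grip_width: 0.0396
gripper_force: 0.0
```

```bash
cat >> h.py <<'E'
def st():
    o=env.observe();print(round(o['time_s'],2),np.round(o['position'],4),'yaw',np.degrees(np.arctan2(o['tool_rot'][1][0],o['tool_rot'][0][0])).round(2),'w',round(o['grip_width']*1000,2),'F',np.round(o['ft_force'],1),'q',np.round(o['q'],0))
def fish(f):
    z=load(f);d=z['d'];v,u=np.mgrid[0:420,0:560].astype(float)
    F=210/np.tan(np.radians(float(z['fovy']))/2)
    a=u-z['cx'];b=v-z['cy'];r=np.hypot(a,b)+1e-9;t=np.tan(np.minimum(r/F,1.45))*d/r
    return (np.stack([a*t,b*t,d,np.ones_like(d)],-1)@z['T'].T)[...,:3]
def rect(n,X,c,h,lo,hi):
    m=(abs(X[...,0]-c[0])<h[0])&(abs(X[...,1]-c[1])<h[1])&(X[...,2]>lo)&(X[...,2]<hi)
    q=X[m]
    if len(q)<9: print(n,len(q));return
    R=cv2.minAreaRect((q[:,:2]*1000).astype(np.float32));print(n,len(q),q.mean(0).round(4),np.round(R[0],1),np.round(R[1],1),round(R[2],1))
E
python3 - <<'E'
from h import *
st();snap('wrist','w2');X=fish('w2')
for n,y in (('A',.2415),('B',.1716),('C',.1018)): rect(n,X,(.491,y),(.05,.014),.088,.1)
E
```

```text
2.15 [0.4913 0.2428 0.2017] yaw -1.33 w 39.6 F [-0.1  0.4  0.4] q [ 14.  24.  79.  -0.  77. 105.]
A 1062 [0.4955 0.2412 0.093 ] [493.9 241.1] [ 8.7 69.7] 88.5
B 1652 [0.4945 0.1724 0.0929] [492.5 171.6] [15.7 70.6] 89.2
C 1140 [0.494  0.1031 0.0925] [492.3 102.1] [13.3 69.4] 88.6
```

View pics/w2.png

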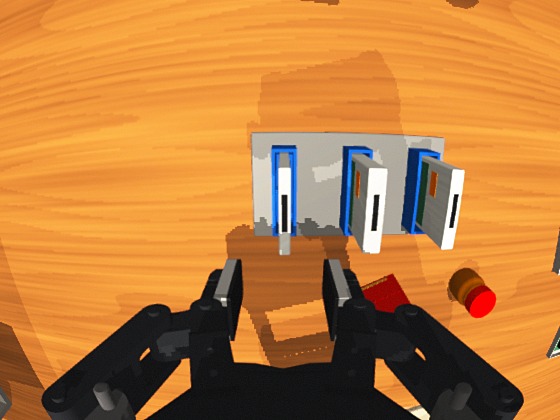

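The wrist view agrees with the top view. It shows A at (284,205), B at (368,205) and C at (440,205), with tops 93 mm high. Pinching A.

Request:
servo_tool:
  steps:
    - {"tx": 0.1, "ty": -0.13, "tz": -3, "yaw": 0, "claw": 4}
    - {"tx": 0, "ty": 0, "tz": -4, "yaw": 0, "claw": 4}
    - {"tx": 0, "ty": 0, "tz": -3, "yaw": 0, "claw": 4}
    - {"tx": 0, "ty": 0, "tz": -2, "yaw": 0, "claw": 4}
    - {"tx": 0, "ty": 0, "tz": 0, "yaw": 0, "claw": 2}
    - {"tx": 0, "ty": 0, "tz": 0, "yaw": 0, "claw": 0}
    - {"tx": 0, "ty": 0, "tz": 0, "yaw": 0, "claw": 0}
    - {"tx": 0, "ty": 0, "tz": 0, "yaw": 0, "claw": 0}
    - {"tx": 0, "ty": 0, "tz": 0, "yaw": 0, "claw": 0}
    - {"tx": 0, "ty": 0, "tz": 0, "yaw": 0, "claw": 0}
    - {"tx": 0, "ty": 0, "tz": 0, "yaw": 0, "claw": 0}
  newtons: 30

```text
time_s: 3.3
position: [0.4929, 0.241, 0.0834]
tool_rot: [[1.0, -0.025, 0.002], [-0.025, -1.0, -0.0], [0.002, -0.0, -1.0]]
ft_force: [-1.2, -1.7, 6.9]
grip_width: 0.0087
gripper_force: 35.8
```

A reads 8.7 mm, so it is the 9 mm board. On to B.

Request:
servo_tool:
  steps:
    - {"tx": 0, "ty": 0, "tz": 0, "yaw": 0, "claw": 4}
    - {"tx": 0, "ty": 0, "tz": 0, "yaw": 0, "claw": 4}
    - {"tx": 0, "ty": 0, "tz": 0, "yaw": 0, "claw": 4}
    - {"tx": 0, "ty": 0, "tz": 3, "yaw": 0, "claw": 4}
    - {"tx": 0, "ty": 0, "tz": 3, "yaw": 0, "claw": 4}
    - {"tx": 0, "ty": -3.5, "tz": 0, "yaw": 0, "claw": 4}
    - {"tx": 0, "ty": -3.45, "tz": 0, "yaw": 0, "claw": 4}
    - {"tx": 0, "ty": 0, "tz": 0, "yaw": 0, "claw": 4}
    - {"tx": 0, "ty": 0, "tz": -3, "yaw": 0, "claw": 4}
    - {"tx": 0, "ty": 0, "tz": -3, "yaw": 0, "claw": 4}
    - {"tx": 0, "ty": 0, "tz": 0, "yaw": 0, "claw": 2}
    - {"tx": 0, "ty": 0, "tz": 0, "yaw": 0, "claw": 0}
    - {"tx": 0, "ty": 0, "tz": 0, "yaw": 0, "claw": 0}
    - {"tx": 0, "ty": 0, "tz": 0, "yaw": 0, "claw": 0}
    - {"tx": 0, "ty": 0, "tz": 0, "yaw": 0, "claw": 0}
    - {"tx": 0, "ty": 0, "tz": 0, "yaw": 0, "claw": 0}
    - {"tx": 0, "ty": 0, "tz": 0, "yaw": 0, "claw": 0}
  newtons: 30

```text
time_s: 5.0
position: [0.4926, 0.1715, 0.0825]
tool_rot: [[1.0, -0.025, 0.0], [-0.025, -1.0, 0.0], [0.0, -0.0, -1.0]]
ft_force: [0.3, -0.8, -2.9]
grip_width: 0.0145
gripper_force: 33.6
```

B reads 14.5 mm, so it is the 15 mm board. On to C.

Request:
servo_tool:
  steps:
    - {"tx": 0, "ty": 0, "tz": 0, "yaw": 0, "claw": 4}
    - {"tx": 0, "ty": 0, "tz": 0, "yaw": 0, "claw": 4}
    - {"tx": 0, "ty": 0, "tz": 0, "yaw": 0, "claw": 4}
    - {"tx": 0, "ty": 0, "tz": 3, "yaw": 0, "claw": 4}
    - {"tx": 0, "ty": 0, "tz": 3, "yaw": 0, "claw": 4}
    - {"tx": 0, "ty": -3.5, "tz": 0, "yaw": 0, "claw": 4}
    - {"tx": -0.1, "ty": -3.45, "tz": 0, "yaw": 0, "claw": 4}
    - {"tx": 0, "ty": 0, "tz": 0, "yaw": 0, "claw": 4}
    - {"tx": 0, "ty": 0, "tz": -3, "yaw": 0, "claw": 4}
    - {"tx": 0, "ty": 0, "tz": -3, "yaw": 0, "claw": 4}
    - {"tx": 0, "ty": 0, "tz": 0, "yaw": 0, "claw": 2}
    - {"tx": 0, "ty": 0, "tz": 0, "yaw": 0, "claw": 0}
    - {"tx": 0, "ty": 0, "tz": 0, "yaw": 0, "claw": 0}
    - {"tx": 0, "ty": 0, "tz": 0, "yaw": 0, "claw": 0}
    - {"tx": 0, "ty": 0, "tz": 0, "yaw": 0, "claw": 0}
    - {"tx": 0, "ty": 0, "tz": 0, "yaw": 0, "claw": 0}
    - {"tx": 0, "ty": 0, "tz": 0, "yaw": 0, "claw": 0}
  newtons: 30

```text
time_s: 6.7
position: [0.4917, 0.1021, 0.0827]
tool_rot: [[1.0, -0.025, 0.001], [-0.025, -1.0, 0.0], [0.001, -0.0, -1.0]]
ft_force: [-0.9, 0.8, 1.5]
grip_width: 0.0115
gripper_force: 36.9
```

C reads 11.5 mm, so it is the 12 mm board. I grip it harder, lift it and carry it above the guide.

Request:
servo_tool:
  steps:
    - {"tx": 0, "ty": 0, "tz": 0, "yaw": 0, "claw": 0}
    - {"tx": 0, "ty": 0, "tz": 0, "yaw": 0, "claw": 0}
    - {"tx": 0, "ty": 0, "tz": 0, "yaw": 0, "claw": 0}
    - {"tx": 0, "ty": 0, "tz": 1, "yaw": 0, "claw": 0}
    - {"tx": 0, "ty": 0, "tz": 2, "yaw": 0, "claw": 0}
    - {"tx": 0, "ty": 0, "tz": 3, "yaw": 0, "claw": 0}
    - {"tx": 0, "ty": 0, "tz": 3, "yaw": 0, "claw": 0}
    - {"tx": 0, "ty": -1, "tz": 2, "yaw": 0, "claw": 0}
    - {"tx": -0.3, "ty": -2.9, "tz": 0.5, "yaw": 1, "claw": 0}
    - {"tx": -0.3, "ty": -4, "tz": 0, "yaw": 1.15, "claw": 0}
    - {"tx": -0.3, "ty": -4, "tz": 0, "yaw": 1.15, "claw": 0}
    - {"tx": -0.3, "ty": -4, "tz": 0, "yaw": 1.15, "claw": 0}
    - {"tx": -0.3, "ty": -4, "tz": 0, "yaw": 1.15, "claw": 0}
    - {"tx": -0.3, "ty": -4, "tz": 0, "yaw": 1.15, "claw": 0}
    - {"tx": -0.3, "ty": -4, "tz": 0, "yaw": 1.15, "claw": 0}
    - {"tx": -0.3, "ty": -3, "tz": 0, "yaw": 1.15, "claw": 0}
    - {"tx": 0, "ty": -2, "tz": 0, "yaw": 0.15, "claw": 0}
    - {"tx": 0, "ty": 0, "tz": 0, "yaw": 0, "claw": 0}
    - {"tx": 0, "ty": 0, "tz": 0, "yaw": 0, "claw": 0}
  newtons: 90

```text
time_s: 8.6
position: [0.4673, -0.2268, 0.1973]
tool_rot: [[0.991, 0.134, -0.0], [0.134, -0.991, 0.001], [-0.0, -0.001, -1.0]]
ft_force: [-0.1, 1.3, -3.7]
grip_width: 0.0105
gripper_force: 88.1
```

```bash
python3 - <<'E'
from h import *
st();snap('wrist','w3');snap('top','top3');snap('side','side3')
X=fish('w3');rect('mouth',X,(.4675,-.227),(.055,.03),.055,.07);rect('tray',X,(.4675,-.227),(.12,.1),.008,.07);rect('board',X,(.4675,-.227),(.06,.04),.1,.24)
a=cv2.imread('pics/w3.png');b=cv2.imread('pics/side3.png')
cv2.imwrite('pics/m3.png',np.hstack([cv2.resize(a,(400,300)),cv2.resize(b[120:300,240:480],(400,300),interpolation=cv2.INTER_CUBIC)]))
E
```

```text
8.6 [ 0.4673 -0.2268  0.1973] yaw 7.72 w 10.54 F [-0.1  1.3 -3.7] q [-39.  21.  84.   0.  74.  43.]
mouth 862 [ 0.4878 -0.2265  0.0601] [ 470.3 -227.7] [80.9 26.9] 7.3
tray 8256 [ 0.4761 -0.2283  0.0206] [ 468.6 -227.4] [200.6 151. ] 7.8
board 15707 [ 0.4761 -0.2259  0.2167] [ 469.9 -227. ] [75.2 65.8] 62.1
```

View pics/m3.png

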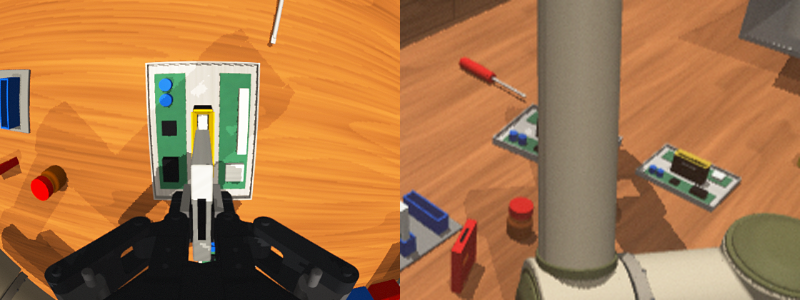

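The wrist half shows the board gripped upright over the slot, with the mouth near (203,130) and lined up. The side view of it is hidden by the arm. I measure the board relative to the tray from the same picture.

```bash
python3 - <<'E'
from h import *
X=fish('w3')
for lo,hi in((.203,.216),(.205,.213)): rect('btop w',X,(.4675,-.227),(.06,.012),lo,hi)
z=load('w3');p=z['p'].astype(int)
# board faces low near bottom edge; slot yellow in wrist and top
h=cv2.cvtColor(z['p'],cv2.COLOR_RGB2HSV);m=(h[...,0]>22)&(h[...,0]<34)&(h[...,1]>170)&(X[...,2]>.05)&(X[...,2]<.07)&(abs(X[...,1]+.227)<.03)&(abs(X[...,0]-.468)<.055)
q=X[m];print(len(q),q.min(0),q.max(0))
G=np.radians(7.8);R=np.array([[np.cos(G),np.sin(G)],[-np.sin(G),np.cos(G)]])
l=(q[:,:2]-[.4680,-.2272])@R.T
print('yellow local x',l[:,0].min(),l[:,0].max(),'y',l[:,1].min(),l[:,1].max())
t=load('top3');d=t['d'];v,u=np.mgrid[0:420,0:560]
f=210/np.tan(np.radians(float(t['fovy']))/2)
T=(np.stack([(u-t['cx'])/f*d,(v-t['cy'])/f*d,d,np.ones_like(d)],-1)@t['T'].T)[...,:3]
rect('tray top',T,(.4675,-.227),(.12,.1),.008,.05)
for n,y in (('A',.2415),('B',.1716)): rect(n,T,(.491,y),(.05,.014),.085,.1)
E
```

```text
btop w 4801 [ 0.4739 -0.226   0.2084] [ 468.4 -229. ] [71.2 23.2] 13.5
btop w 4126 [ 0.4738 -0.2259  0.2077] [ 468.4 -229. ] [71.1 23.2] 13.5
846 [ 0.44459495 -0.24414039  0.05017818] [ 0.5114406  -0.20974715  0.06357102]
yellow local x -0.025487582147025754 0.0426569395030611 y -0.013607223871963914 0.012815719768112865
tray top 654 [ 0.5085 -0.1869  0.0129] [ 487.5 -224. ] [159.8 151.1] 7.6
A 150 [0.4914 0.2412 0.0935] [492.9 241.6] [10.5 70.2] 88.9
B 230 [0.4915 0.1716 0.0939] [491.5 172.5] [15.9 69.6] 87.8
```

Request:
servo_tool:
  steps:
    - {"tx": 0.05, "ty": -0.03, "tz": -1.5, "yaw": 0, "claw": 0}
    - {"tx": 0, "ty": 0, "tz": -2, "yaw": 0, "claw": 0}
    - {"tx": 0, "ty": 0, "tz": -1.5, "yaw": 0, "claw": 0}
    - {"tx": 0, "ty": 0, "tz": -0.6, "yaw": 0, "claw": 0}
    - {"tx": 0, "ty": 0, "tz": -0.2, "yaw": 0, "claw": 0}
    - {"tx": 0, "ty": 0, "tz": -0.2, "yaw": 0, "claw": 0}
    - {"tx": 0, "ty": 0, "tz": -0.2, "yaw": 0, "claw": 0}
    - {"tx": 0, "ty": 0, "tz": 0, "yaw": 0, "claw": 0}

```text
time_s: 9.55
position: [0.4682, -0.2273, 0.1356]
tool_rot: [[0.991, 0.135, 0.0], [0.135, -0.991, -0.0], [0.0, 0.0, -1.0]]
ft_force: [-1.0, 0.1, -3.3]
grip_width: 0.0103
gripper_force: 88.2
```

Request:
servo_tool:
  steps:
    - {"tx": 0, "ty": 0, "tz": -0.2, "yaw": 0, "claw": 0}
    - {"tx": 0, "ty": 0, "tz": -0.2, "yaw": 0, "claw": 0}
    - {"tx": 0, "ty": 0, "tz": -0.2, "yaw": 0, "claw": 0}
    - {"tx": 0, "ty": 0, "tz": 0, "yaw": 0, "claw": 0}

```text
time_s: 9.95
position: [0.4679, -0.2272, 0.129]
tool_rot: [[0.991, 0.135, -0.0], [0.135, -0.991, 0.0], [-0.0, -0.0, -1.0]]
ft_force: [-0.6, 0.0, -1.9]
grip_width: 0.0106
gripper_force: 88.2
```

Request:
servo_tool:
  steps:
    - {"tx": 0, "ty": 0, "tz": -0.1, "yaw": 0, "claw": 0}
    - {"tx": 0, "ty": 0, "tz": -0.1, "yaw": 0, "claw": 0}
    - {"tx": 0, "ty": 0, "tz": -0.1, "yaw": 0, "claw": 0}
    - {"tx": 0, "ty": 0, "tz": 0, "yaw": 0, "claw": 0}

```text
time_s: 10.35
position: [0.468, -0.2272, 0.1262]
tool_rot: [[0.991, 0.135, -0.0], [0.135, -0.991, 0.0], [-0.0, -0.0, -1.0]]
ft_force: [-0.0, 0.2, -3.2]
grip_width: 0.0108
gripper_force: 88.2
```

Request:
servo_tool:
  steps:
    - {"tx": 0, "ty": 0, "tz": -0.15, "yaw": 0, "claw": 0}
    - {"tx": 0, "ty": 0, "tz": -0.15, "yaw": 0, "claw": 0}
    - {"tx": 0, "ty": 0, "tz": -0.15, "yaw": 0, "claw": 0}
    - {"tx": 0, "ty": 0, "tz": 0, "yaw": 0, "claw": 0}

```text
time_s: 10.75
position: [0.468, -0.2272, 0.1216]
tool_rot: [[0.991, 0.135, -0.0], [0.135, -0.991, 0.0], [-0.0, -0.0, -1.0]]
ft_force: [-0.1, 0.2, -1.0]
grip_width: 0.0107
gripper_force: 88.2
```

Request:
servo_tool:
  steps:
    - {"tx": 0, "ty": 0, "tz": -0.15, "yaw": 0, "claw": 0}
    - {"tx": 0, "ty": 0, "tz": -0.15, "yaw": 0, "claw": 0}
    - {"tx": 0, "ty": 0, "tz": -0.15, "yaw": 0, "claw": 0}
    - {"tx": 0, "ty": 0, "tz": -0.15, "yaw": 0, "claw": 0}
    - {"tx": 0, "ty": 0, "tz": 0, "yaw": 0, "claw": 0}

```text
time_s: 11.25
position: [0.468, -0.2273, 0.1156]
tool_rot: [[0.991, 0.135, -0.0], [0.135, -0.991, 0.0], [-0.0, -0.0, -1.0]]
ft_force: [0.1, -0.8, -3.0]
grip_width: 0.0109
gripper_force: 88.0
```

Request:
servo_tool:
  steps:
    - {"tx": 0, "ty": 0, "tz": -0.15, "yaw": 0, "claw": 0}
    - {"tx": 0, "ty": 0, "tz": -0.15, "yaw": 0, "claw": 0}
    - {"tx": 0, "ty": 0, "tz": -0.15, "yaw": 0, "claw": 0}
    - {"tx": 0, "ty": 0, "tz": -0.15, "yaw": 0, "claw": 0}
    - {"tx": 0, "ty": 0, "tz": -0.15, "yaw": 0, "claw": 0}
    - {"tx": 0, "ty": 0, "tz": 0, "yaw": 0, "claw": 0}

```text
time_s: 11.85
position: [0.468, -0.2272, 0.1081]
tool_rot: [[0.991, 0.135, -0.0], [0.135, -0.991, 0.0], [-0.0, -0.0, -1.0]]
ft_force: [-0.5, -0.5, -3.5]
grip_width: 0.0108
gripper_force: 88.0
```

Request:
servo_tool:
  steps:
    - {"tx": 0, "ty": 0, "tz": -0.15, "yaw": 0, "claw": 0}
    - {"tx": 0, "ty": 0, "tz": -0.15, "yaw": 0, "claw": 0}
    - {"tx": 0, "ty": 0, "tz": -0.05, "yaw": 0, "claw": 0}
    - {"tx": 0, "ty": 0, "tz": 0, "yaw": 0, "claw": 0}

```text
time_s: 12.25
position: [0.468, -0.2272, 0.1047]
tool_rot: [[0.991, 0.135, -0.0], [0.135, -0.991, 0.0], [-0.0, -0.0, -1.0]]
ft_force: [1.0, -0.4, -3.1]
grip_width: 0.011
gripper_force: 88.0
```

Request:
servo_tool:
  steps:
    - {"tx": 0, "ty": 0, "tz": -0.05, "yaw": 0, "claw": 0}
    - {"tx": 0, "ty": 0, "tz": -0.05, "yaw": 0, "claw": 0}
    - {"tx": 0, "ty": 0, "tz": 0, "yaw": 0, "claw": 0}

```text
time_s: 12.55
position: [0.4681, -0.2273, 0.1038]
tool_rot: [[0.991, 0.135, 0.0], [0.135, -0.991, 0.0], [0.0, -0.0, -1.0]]
ft_force: [0.0, 0.0, -2.7]
grip_width: 0.0109
gripper_force: 88.1
```

Request:
servo_tool:
  steps:
    - {"tx": 0, "ty": 0, "tz": -0.05, "yaw": 0, "claw": 0}
    - {"tx": 0, "ty": 0, "tz": 0, "yaw": 0, "claw": 0}

```text
time_s: 12.75
position: [0.4681, -0.2273, 0.1033]
tool_rot: [[0.991, 0.135, 0.0], [0.135, -0.991, 0.0], [0.0, -0.0, -1.0]]
ft_force: [0.7, -1.1, -2.2]
grip_width: 0.0107
gripper_force: 88.1
```

Request:
servo_tool:
  steps:
    - {"tx": 0, "ty": 0, "tz": -0.05, "yaw": 0, "claw": 0}
    - {"tx": 0, "ty": 0, "tz": -0.05, "yaw": 0, "claw": 0}
    - {"tx": 0, "ty": 0, "tz": 0, "yaw": 0, "claw": 0}

```text
time_s: 13.05
position: [0.468, -0.2273, 0.1022]
tool_rot: [[0.991, 0.135, -0.0], [0.135, -0.991, 0.0], [-0.0, -0.0, -1.0]]
ft_force: [0.1, -1.1, -2.8]
grip_width: 0.0108
gripper_force: 88.1
```

Request:
servo_tool:
  steps:
    - {"tx": 0, "ty": 0, "tz": -0.05, "yaw": 0, "claw": 0}
    - {"tx": 0, "ty": 0, "tz": -0.05, "yaw": 0, "claw": 0}
    - {"tx": 0, "ty": 0, "tz": 0, "yaw": 0, "claw": 0}

```text
time_s: 13.35
position: [0.468, -0.2273, 0.1013]
tool_rot: [[0.991, 0.135, -0.0], [0.135, -0.991, 0.0], [-0.0, -0.0, -1.0]]
ft_force: [-0.2, -0.4, -2.3]
grip_width: 0.0108
gripper_force: 88.1
```

Request:
servo_tool:
  steps:
    - {"tx": 0, "ty": 0, "tz": -0.05, "yaw": 0, "claw": 0}
    - {"tx": 0, "ty": 0, "tz": -0.05, "yaw": 0, "claw": 0}
    - {"tx": 0, "ty": 0, "tz": 0, "yaw": 0, "claw": 0}

```text
time_s: 13.65
position: [0.468, -0.2272, 0.1003]
tool_rot: [[0.991, 0.135, -0.0], [0.135, -0.991, 0.0], [-0.0, -0.0, -1.0]]
ft_force: [0.6, -0.7, -3.0]
grip_width: 0.0108
gripper_force: 88.1
```

Request:
servo_tool:
  steps:
    - {"tx": 0, "ty": 0, "tz": -0.05, "yaw": 0, "claw": 0}
    - {"tx": 0, "ty": 0, "tz": -0.05, "yaw": 0, "claw": 0}
    - {"tx": 0, "ty": 0, "tz": 0, "yaw": 0, "claw": 0}

```text
time_s: 13.95
position: [0.468, -0.2273, 0.0993]
tool_rot: [[0.991, 0.135, -0.0], [0.135, -0.991, 0.0], [-0.0, -0.0, -1.0]]
ft_force: [1.1, -0.5, -3.2]
grip_width: 0.0109
gripper_force: 88.1
```

Request:
servo_tool:
  steps:
    - {"tx": 0, "ty": 0, "tz": -0.05, "yaw": 0, "claw": 0}
    - {"tx": 0, "ty": 0, "tz": -0.05, "yaw": 0, "claw": 0}
    - {"tx": 0, "ty": 0, "tz": 0, "yaw": 0, "claw": 0}

```text
time_s: 14.25
position: [0.468, -0.2273, 0.0982]
tool_rot: [[0.991, 0.135, -0.0], [0.135, -0.991, 0.0], [-0.0, -0.0, -1.0]]
ft_force: [1.2, -1.4, -2.4]
grip_width: 0.0104
gripper_force: 88.1
```

Request:
servo_tool:
  steps:
    - {"tx": 0, "ty": 0, "tz": -0.05, "yaw": 0, "claw": 0}
    - {"tx": 0, "ty": 0, "tz": -0.05, "yaw": 0, "claw": 0}
    - {"tx": 0, "ty": 0, "tz": 0, "yaw": 0, "claw": 0}

```text
time_s: 14.55
position: [0.4681, -0.2273, 0.0973]
tool_rot: [[0.991, 0.135, 0.0], [0.135, -0.991, 0.0], [0.0, -0.0, -1.0]]
ft_force: [-0.2, -0.9, -3.0]
grip_width: 0.0107
gripper_force: 88.1
```

Request:
servo_tool:
  steps:
    - {"tx": 0, "ty": 0, "tz": -0.05, "yaw": 0, "claw": 0}
    - {"tx": 0, "ty": 0, "tz": -0.05, "yaw": 0, "claw": 0}
    - {"tx": 0, "ty": 0, "tz": 0, "yaw": 0, "claw": 0}

```text
time_s: 14.85
position: [0.468, -0.2272, 0.0962]
tool_rot: [[0.991, 0.135, -0.0], [0.135, -0.991, 0.0], [-0.0, -0.0, -1.0]]
ft_force: [-0.3, -0.6, -2.6]
grip_width: 0.0109
gripper_force: 88.0
```

Request:
servo_tool:
  steps:
    - {"tx": 0, "ty": 0, "tz": -0.05, "yaw": 0, "claw": 0}
    - {"tx": 0, "ty": 0, "tz": -0.05, "yaw": 0, "claw": 0}
    - {"tx": 0, "ty": 0, "tz": 0, "yaw": 0, "claw": 0}

```text
time_s: 15.15
position: [0.4684, -0.2275, 0.0961]
tool_rot: [[0.991, 0.135, 0.001], [0.135, -0.991, -0.001], [0.001, 0.001, -1.0]]
ft_force: [-0.7, -1.1, 6.0]
grip_width: 0.0104
gripper_force: 89.2
```

Contact felt: the push rose by about 9 N for 1 mm of command. I press a little more.

Request:
servo_tool:
  steps:
    - {"tx": 0, "ty": 0, "tz": -0.05, "yaw": 0, "claw": 0}
    - {"tx": 0, "ty": 0, "tz": 0, "yaw": 0, "claw": 0}

```text
time_s: 15.35
position: [0.4684, -0.2276, 0.0961]
tool_rot: [[0.991, 0.135, 0.002], [0.135, -0.991, -0.001], [0.001, 0.001, -1.0]]
ft_force: [-1.9, -0.3, 10.7]
grip_width: 0.0106
gripper_force: 90.0
```

Request:
servo_tool:
  steps:
    - {"tx": 0, "ty": 0, "tz": -0.05, "yaw": 0, "claw": 0}
    - {"tx": 0, "ty": 0, "tz": 0, "yaw": 0, "claw": 0}
    - {"tx": 0, "ty": 0, "tz": 0, "yaw": 0, "claw": 0}
    - {"tx": 0, "ty": 0, "tz": 0, "yaw": 0, "claw": 0}
    - {"tx": 0, "ty": 0, "tz": 0, "yaw": 0, "claw": 0}
    - {"tx": 0, "ty": 0, "tz": 0, "yaw": 0, "claw": 0}

```text
time_s: 15.95
position: [0.4685, -0.2276, 0.0961]
tool_rot: [[0.991, 0.135, 0.002], [0.135, -0.991, -0.002], [0.002, 0.002, -1.0]]
ft_force: [-3.6, 1.8, 14.7]
grip_width: 0.0108
gripper_force: 90.7
```

Request:
servo_tool:
  steps:
    - {"tx": 0, "ty": 0, "tz": 0, "yaw": 0, "claw": 0}
    - {"tx": 0, "ty": 0, "tz": 0, "yaw": 0, "claw": 0}
    - {"tx": 0, "ty": 0, "tz": 0.15, "yaw": 0, "claw": 0}
    - {"tx": 0, "ty": 0, "tz": 0, "yaw": 0, "claw": 1.5}
    - {"tx": 0, "ty": 0, "tz": 0, "yaw": 0, "claw": 2.5}
    - {"tx": 0, "ty": 0, "tz": 0, "yaw": 0, "claw": 4}
    - {"tx": 0, "ty": 0, "tz": 0, "yaw": 0, "claw": 4}
    - {"tx": 0, "ty": 0, "tz": 0, "yaw": 0, "claw": 4}
    - {"tx": 0, "ty": 0, "tz": 1, "yaw": 0, "claw": 4}
    - {"tx": 0, "ty": 0, "tz": 2, "yaw": 0, "claw": 4}
    - {"tx": 0, "ty": 0, "tz": 3, "yaw": 0, "claw": 4}
    - {"tx": 0, "ty": 0, "tz": 4, "yaw": 0, "claw": 4}
    - {"tx": 0, "ty": 0, "tz": 2, "yaw": 0, "claw": 4}
    - {"tx": 0, "ty": 0, "tz": 0, "yaw": 0, "claw": 4}
    - {"tx": 0, "ty": 0, "tz": 0, "yaw": 0, "claw": 4}
  newtons: 20

```text
time_s: 17.45
position: [0.4679, -0.2271, 0.2159]
tool_rot: [[0.991, 0.135, 0.0], [0.135, -0.991, -0.0], [0.0, 0.0, -1.0]]
ft_force: [-1.0, -0.1, 0.2]
grip_width: 0.0397
gripper_force: 0.0
```

```bash
python3 - <<'E'
from h import *
st();snap('wrist','w4');snap('top','top4');X=fish('w4')
for lo in (.095,.1,.105): rect('btop',X,(.468,-.227),(.06,.03),lo,lo+.02)
t=load('top4');d=t['d'];v,u=np.mgrid[0:420,0:560]
f=210/np.tan(np.radians(float(t['fovy']))/2)
T=(np.stack([(u-t['cx'])/f*d,(v-t['cy'])/f*d,d,np.ones_like(d)],-1)@t['T'].T)[...,:3]
for n,y in (('A',.2415),('B',.1716)): rect(n,T,(.491,y),(.05,.014),.085,.1)
E
```

```text
17.45 [ 0.4679 -0.2271  0.2159] yaw 7.77 w 39.75 F [-1.  -0.1  0.2] q [-39.  20.  82.   0.  77.  43.]
btop 1403 [ 0.4719 -0.2286  0.1062] [ 469. -229.] [70.3 11.9] 8.3
btop 1387 [ 0.4716 -0.2286  0.1063] [ 469. -229.] [70.3 11.9] 8.3
btop 1330 [ 0.4707 -0.2287  0.1064] [ 468.9 -229. ] [70.  11.9] 8.3
A 149 [0.492  0.2411 0.0937] [492.7 241.5] [10.4 70.1] 88.6
B 230 [0.4913 0.1716 0.094 ] [491.6 171.7] [16.  69.6] 89.7
```

View pics/w4.png

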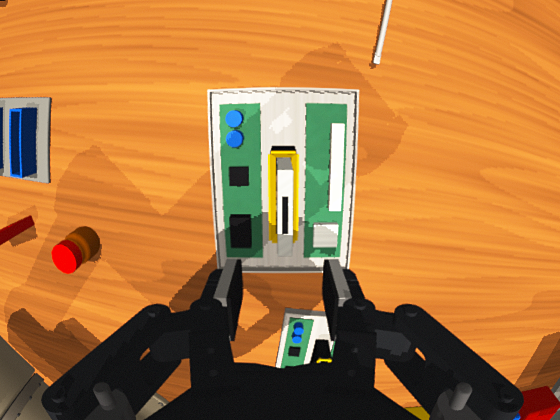

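The picture shows the board standing in the yellow mouth at (284,190), with its top about 107 mm high, within the 99–115 range. The gripper is clear, and A and B are where they were.

```bash
python3 -c "
from rig import env
print(env.close_job())"
```

```text
the job is handed in; nothing more can be done
None
```

I seated the 12 mm board (C, read 11.5 mm) in the card guide, pressed it home at about 17.5 N for over half a second, released it and handed the job in at about 17.5 s; the 9 and 15 mm boards still stand in their troughs, and no verdict was returned.

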